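# Clear the jammed bearing chute and seat the bearing it delivers

### The arm

A 7-joint arm with a two-finger parallel gripper is mounted at the origin on a cart in front of the work surface, level with it; the furniture and walls round the work are solid. World frame = base frame: x ahead of the robot, y to its left, z up, the work surface at z = 0. Lengths are in m, angles in rad, forces in N, time in s.
With the tool pointing down it reaches from about 0.35 to 0.9 m from the base axis. Payload 7.2 kg.
Tool frame: the origin (TCP) lies on the centre line of the jaws, within the pads' length; the fingertips stand 19 mm ahead of it and the grasp point (between the pads) is the TCP (env.tip_reach is the distance from the TCP to the fingertips, in m); z points along the fingers, y is the line along which they close (so a half turn about z gives the same grasp; the last joint's range is limited). The gripper opens to 85 mm and grips with 20 to 120 N. Pads are 22 mm wide; open, the fingers measure 114 mm over their backs; the gripper's body (76 mm by 85 mm) begins 54 mm behind the grasp point. The pads swing forward as they close: fully open they stand 13 mm farther back than shut.
Start: joints at [1.263, 0.411, -0.013, 1.596, 0.006, 1.134, -0.082], TCP at [0.148, -0.607, 0.25] pointing down, gripper open.
Joint ranges: [-2.95, 2.95], [-0.29, 1.99], [-1.47, 1.44], [0.14, 2.54], [-1.03, 4.17], [0.13, 1.85], [-2.86, 2.86]. Speed limits (rad/s): [2.39, 2.39, 3.01, 3.01, 3.14, 3.14, 3.14].

### API

Orientations are given as a rotation vector (axis times angle).
In Python, from cell import env gives the robot as it stands.
- The arm moves only by the tool play_rows, never from a script. Its argument "motion" is a list of rows, each a list of 7 numbers: the turn, a rotation vector about the tool's x, y, z normalised to -1 to 1, where 1 is 6 degrees, then the shift along the tool's x, y, z normalised to -1 to 1, where 1 is 300 mm, then the closure in counts, from 0 (fully open) to 255 (shut). A call has 1 to 5 rows; each row shifts and turns the commanded pose from where the row before left it, along the tool's axes as they then stand; what a row does not reach is not made up. A row lasts 1/10 s, in which the tool goes at most 50 mm and 8.59 degrees, less where a joint would pass 70% of its speed; a pose out of reach is approached as far as the arm can. A call with a number of a shift or a turn outside -1 to 1 is refused whole. A call with a gripper value outside its range is refused whole. The fingers move at their own pace and stop on an object; "grip_force" is the grip in N (left out, the last holds). Time passes only in rows, so rows that do not move let the fingers close. It gives the time, the measured TCP pose, the force, the opening and the grip force at its end, in the units of the state.
- env.read_state(): the state, without advancing time (a new reading comes with each control period).
- env.snapshot(name): name is "scene" or "top" or "wrist"; returns the picture (420x560x3 uint8, red, green, blue); there is no depth.
- env.get_calibration(name): a dict with "mtx" (3x3 intrinsics, pixels), "T" (4x4, takes a point from camera to world coordinates). Camera axes: x right, y down, z forward; pixel columns grow to the right and rows downward; lengths in m; the calibration is good to about 2 mm. A picture is of the moment at which its call begins: read the wrist's pose just before it. get_calibration takes no time and is no camera call; for the wrist camera it gives the pose at the moment of the call.
- env.hand_in(): hands the job in; it is judged then, once.
Trained networks look in the newest picture that a camera, given by its name, has taken for a name from the list of things; names that differ only in an ending like _2 or _b are one class to them, and where a whole thing is asked for, a point or a joint stands for the part that bears it (a point fixed in the world has none). Each returns a list of dicts, best first, with "confidence" (0 to 1); they miss things now and then, are a little off and sometimes report something else, mostly with a low value. They report only what shows in the picture. A call takes as long as a camera call.
- env.find_in(camera, label): "location" ([column, row] as shares, 0 to 1, of the picture: columns of its width, rows of its height, amid what is visible of it).
The state is a dict: "clock": time; "joint_positions": joint angles; "dq": joint speeds; "joint_torque": joint torques, N m; "tool_pos": TCP position; "ee_rot": TCP orientation; "wrist_force": force on the tool from outside, world axes, zero at the start; "ft_torque": the same for the moment, N m; "grip_width": finger opening in m; "finger_force": force on a finger pad.
Only numpy, scipy, OpenCV 4.12 (cv2) and the standard library are available. Lean on these libraries where they do the work, as an engineer would, in place of code of your own. Each camera call takes 0.05 s, during which the arm holds its last target. There are 200 camera calls.

### The job

Bearings have jammed side by side at the neck of the sloping feed chute. Rest closed fingertips on top of the blocking bearing (the one hanging back, with another queued behind it) and drag it gently back up the slope until the lead bearing slips through the neck and runs down into the nest, then let go so the queue can follow. Take the lead bearing out of the nest and seat it fully home and level in the round recess of the bolted housing; the blocking bearing must end in the nest. Go by feel: never press on the blocking bearing with more than 15 N or force the other into the recess with more than 30 N, and leave the hex key, plug gauge and dropper bottle undisturbed.

Things in the scene. Friction and masses are not known exactly. Their poses are not given: they have to be found in the camera images.
- chute: Fixed sheet-aluminium gravity chute with slick white liner on a grey base 225 x 122 mm. Origin: centre of the base's underside; z up, x level towards its high end, y across. The floor rises 22 degrees towards +x; its height is 0.026 + 0.404 * (x + 0.085) m. Walls 4 mm thick, 18 mm high. The liner yields only about 0.2 mm at 10 N; a free bearing slides down by itself.
- nest (a point): Point on the sloping floor under the centre of a bearing that rests on the end stop (11 mm high, 24 mm further down); at (-0.085, 0, 0.026) m in the chute's frame. Lane here 51 mm wide; its side rails are only 5 mm high from 26 mm below to 22 mm above this point, open over them for fingers. A bearing here lies tilted 22 degrees with the floor.
- neck (a point): Middle of the neck on the chute floor, 60 mm up the slope from the nest. The opening is 51 mm wide, like the lane below it; from here up the walls spread at 35 degrees each side for 36 mm of slope into a hopper 102 mm wide. A divider 3 mm thick splits the hopper into two lanes from 112 mm above the nest to the back.
- hopper_back (a point): Middle of the foot of the hopper's back wall (inner face), 202 mm up the slope from the nest.
- lead_bearing: Sealed ball bearing, steel rings and black seals: 47 mm outside diameter, 14 mm thick, 17 mm bore, 0.12 kg. Origin: centre of its underside; z: its axis. Starts at the chute's +y side, flat on the slope 93 mm up from the nest, wedged between funnel wall and blocking bearing. Top face 14 mm above the floor, 4 mm below the wall tops.
- blocking_bearing: Same bearing, the one that blocks: at the -y side, 9 mm further up the slope, touching lead bearing, wall and queue. No finger fits in front of it; its top face is free. Dragged up the slope for some 5 to 14 mm (29 are free; pull about 2 to 3 N) it lets the lead bearing go; it slides down when let go. Tips overlapping the lead bearing would hold that fast.
- queue_bearing: Same kind of bearing, queued up the slope behind the blocking bearing; it is pushed back with that one and follows it down.
- housing: Grey housing block 96 x 96 mm, 26 mm high, fixed to the counter; four screw heads 5 mm high, 37 mm out in x and y. Origin: centre of its underside; x and y along its sides. In its top is a round recess 48.0 mm wide, 8 mm deep, with a 1 mm chamfer; a seated bearing stands 6 mm proud.
- seat (a point): Centre of the recess floor, 18 mm above the counter; the origin of a seated bearing coincides with it.
- hex_wrench: Bystander: black hex key, 32 x 116 x 8 mm, lying near the housing. Origin: centre of its underside.
- plug_gauge: Bystander: black double plug gauge, 33 mm wide, 66 mm high, standing behind the chute. Origin: centre of its underside.
- dropper: Bystander: small blue dropper bottle with white cap, 24 mm wide, 72 mm high, standing behind. Origin: centre of its underside.

How it is judged:
By the outcome, as a careful person would: the job done as asked, in the order asked, and still so for the second after the job is handed in, with the robot touching nothing.
It also fails if it takes over 72 s, if anything falls off the work surface, if the arm or the gripper's body presses on something with over 40 N, if the wrist force passes 120 N, or if a joint passes its speed limit or range.

## Working session

There is one attempt and no reset: what is moved stays moved. The work goes in short steps, Python scripts to look and compute and a tool call to move; the robot and the scene stay as the last step left them, time stands still between calls to the robot, and variables do not carry over. Pictures are saved under pics/ and viewed, at most 10 in all, crops included, and the job is handed in when it is done.

Besides the shell and the picture viewer there is one more tool, called after "Emit:" by a JSON object that holds its "fn" and its "kwargs", one argument or row to a line. play_rows: Moves the arm, as the interface text tells. Its arguments: {"type":"object","properties":{"motion":{"type":"array"},"grip_force":{"type":"number"}},"required":["motion"]}

```bash
ls; mkdir -p pics
cat > h.py <<'E'
import numpy as np, cv2
from scipy.spatial.transform import Rotation as R
from cell import env
def snap(cam,name):
    im=env.snapshot(cam); cv2.imwrite(f'pics/{name}.png',im[:,:,::-1]); return im
def ray(cam,px,cal=None):
    c=cal or env.get_calibration(cam); K=np.array(c['mtx']);T=np.array(c['T'])
    d=T[:3,:3]@np.linalg.solve(K,[px[0],px[1],1]); return T[:3,3],d
def at_z(cam,px,z,cal=None):
    o,d=ray(cam,px,cal); return o+d*(z-o[2])/d[2]
def proj(cam,P,cal=None):
    c=cal or env.get_calibration(cam); K=np.array(c['mtx']);T=np.linalg.inv(np.array(c['T']))
    p=(T[:3,:3]@np.atleast_2d(P).T).T+T[:3,3]; q=(K@p.T).T; return q[:,:2]/q[:,2:]
E
python3 - <<'E'
from h import *
a=snap('top','top');b=snap('scene','scene')
cv2.imwrite('pics/both.png',cv2.resize(np.vstack([a,b])[:,:,::-1],(400,600)))
for n in ['chute','nest','neck','hopper_back','lead_bearing','blocking_bearing','housing','seat','hex_wrench','plug_gauge','dropper']:
    for cam in ['top','scene']:
        r=env.find_in(cam,n)
        print(n,cam,[(np.round(np.array(q['location'])*[560,420],0).tolist(),round(q['confidence'],2)) for q in r[:4]])
for cam in ['top','scene']:
    c=env.get_calibration(cam);print(np.round(c['mtx'],1).tolist(),np.round(c['T'],3).tolist())
print(env.read_state(),env.tip_reach)
E
```

```text
pics
chute top [([226.0, 235.0], 0.85), ([214.0, 237.0], 0.71)]
chute scene [([212.0, 186.0], 0.79)]
nest top [([223.0, 234.0], 0.97)]
nest scene [([207.0, 188.0], 0.73)]
neck top [([225.0, 230.0], 0.76)]
neck scene [([210.0, 187.0], 0.71)]
hopper_back top [([223.0, 231.0], 0.98)]
hopper_back scene [([211.0, 186.0], 0.81)]
lead_bearing top [([216.0, 238.0], 0.48)]
lead_bearing scene [([203.0, 176.0], 0.81)]
blocking_bearing top []
blocking_bearing scene [([221.0, 168.0], 0.51)]
housing top [([313.0, 228.0], 0.85)]
housing scene [([283.0, 251.0], 0.88), ([214.0, 152.0], 0.61)]
seat top [([310.0, 225.0], 0.83)]
seat scene []
hex_wrench top [([373.0, 265.0], 0.72)]
hex_wrench scene [([306.0, 342.0], 0.57)]
plug_gauge top [([219.0, 176.0], 0.69)]
plug_gauge scene [([264.0, 155.0], 0.6)]
dropper top [([221.0, 232.0], 0.54), ([290.0, 189.0], 0.48)]
dropper scene [([306.0, 209.0], 0.44)]
[[479.8, 0.0, 279.4], [0.0, 479.8, 215.3], [0.0, 0.0, 1.0]] [[-0.026, -0.991, 0.129, 0.403], [-1.0, 0.028, 0.012, -0.057], [-0.016, -0.129, -0.992, 1.397], [0.0, 0.0, 0.0, 1.0]]
[[438.9, 0.0, 272.4], [0.0, 
[... 165 characters left out ...]
joint_positions': array([ 1.26282886,  0.41110126, -0.0126967 ,  1.59620732,  0.00558585,
        1.1343056 , -0.08220474]), 'dq': array([-0.00023892, -0.00011113,  0.00117331, -0.00048751, -0.00068586,
       -0.00148185, -0.00103965]), 'joint_torque': array([ 1.09261246e-04, -6.00421572e+01,  6.81061149e-01, -2.99740165e+01,
        1.38750166e-02,  1.91235980e-03, -3.16336150e-05]), 'tool_pos': array([ 0.14841302, -0.60711955,  0.25029371]), 'ee_rot': array([3.11903353e+00, 3.75716170e-01, 2.22312217e-05]), 'wrist_force': array([ 0.09179112, -0.35951394, -1.15052951]), 'ft_torque': array([ 0.01801591, -0.04108181, -0.02019672]), 'finger_force': 0.0, 'grip_width': 0.0854887433095964} 0.019
```

View pics/top.png

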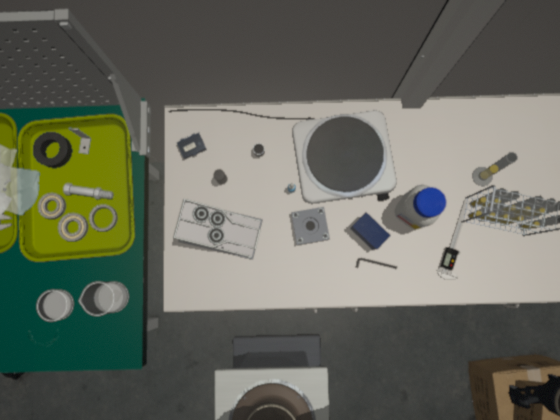

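View pics/scene.png

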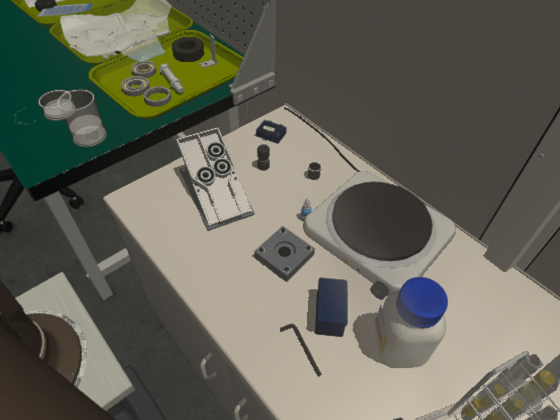

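Run:
```python
import cv2,numpy as np
t=cv2.imread('pics/top.png');s=cv2.imread('pics/scene.png')
a=cv2.resize(t[190:270,165:345],None,fx=4.4,fy=4.4,interpolation=cv2.INTER_CUBIC)[:300]
a=cv2.resize(t[193:263,165:345],(792,308),interpolation=cv2.INTER_CUBIC)
b=cv2.resize(s[120:290,165:330],(280,288),interpolation=cv2.INTER_CUBIC)
o=np.zeros((598,792,3),np.uint8);o[:308]=a
c1=cv2.resize(s[125:232,172:260],(237,288),interpolation=cv2.INTER_CUBIC);o[310:598,:237]=c1
c2=cv2.resize(s[222:286,248:322],(333,288),interpolation=cv2.INTER_CUBIC);o[310:598,240:573]=c2
cv2.imwrite('pics/crop.png',o)
```

```text
(no output)
```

View pics/crop.png

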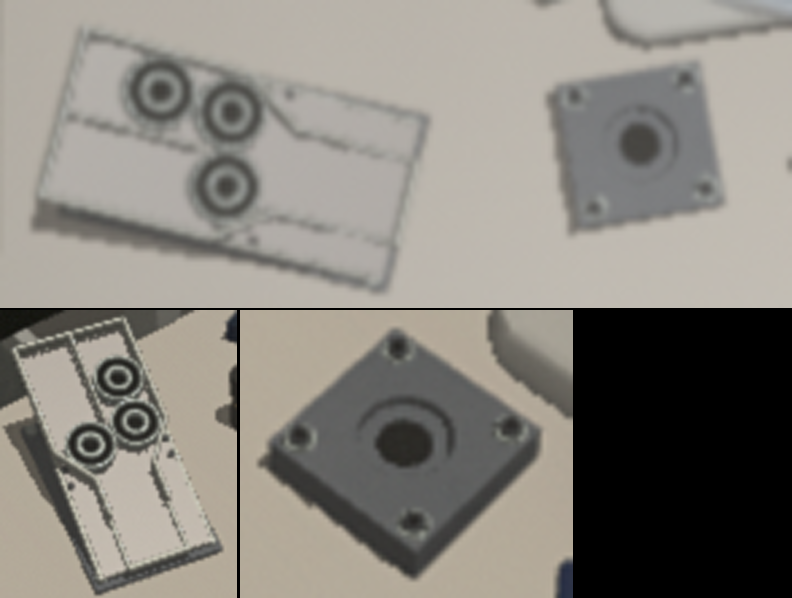

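```bash
cat >> h.py <<'E'
A=np.deg2rad(22); U=np.array([np.cos(A),0,np.sin(A)]); N=np.array([-np.sin(A),0,np.cos(A)])
def cp(s,y,h=0.): return np.array([-.085,0,.026])+s*U+np.array([0,y,0])+h*N
def tow(q,P): c,s=np.cos(q[2]),np.sin(q[2]); P=np.atleast_2d(P); return np.c_[q[0]+c*P[:,0]-s*P[:,1],q[1]+s*P[:,0]+c*P[:,1],P[:,2]]
E
python3 - <<'E'
from h import *
from scipy.optimize import least_squares
P=np.array([cp(.093,.0199,.014),cp(.102,-.0262,.014),cp(.149,-.0262,.014),cp(.204,-.053,.018),cp(.204,.053,.018)])
t=np.array([[226,186],[232,112],[160,91],[82,30],[40,198]])/4.4+[165,193]
s=np.array([[91,134],[135,111],[118,68]])/2.69+[172,125]
def f(q): return np.r_[(proj('top',tow(q,P))-t).ravel(),(proj('scene',tow(q,P[:3]))-s).ravel()]
r=least_squares(f,[.38,.05,1.5]);print(r.x,np.round(r.fun,1))
H=np.array([[-37,37,31],[37,37,31],[37,-37,31],[-37,-37,31]])/1e3
tt=np.array([[593,206],[574,95],[685,79],[705,188]])/4.4+[165,193]  # near-left, far-left, far-right, near-right
ss=np.array([[300,125],[398,37],[511,117],[414,212]])-[240,0]
ss=ss/4.5+[248,222]
g=lambda q:np.r_[(proj('top',tow(q,H))-tt).ravel(),(proj('scene',tow(q,H))-ss).ravel()]
r2=least_squares(g,[.4,-.1,0.]);print(r2.x,np.round(r2.fun,1))
q=r.x
print('nest',tow(q,cp(0,0)),'block top',tow(q,P[1]),'lead',tow(q,P[0]))
for n,px in [('hex',(377,265)),('plug',(219,176)),('dropper',(290,189))]: print(n,at_z('top',px,.03))
E
```

```text
[0.5447528  0.13491218 1.32198053] [-0.2  0.1 -0.7  0.  -0.6  0.6  0.2 -0.3  0.  -0.3  0.4  0.7  0.5  0.4
 -0.1  0.2]
[ 0.54981526 -0.12678179  0.13826146] [-0.4  0.4 -0.4  0.3 -0.3 -0.3 -0.3  0.2  0.1  0.2  0.4  0.2  0.4  0.2
  0.1  0.1]
nest [[0.52382101 0.05252978 0.026     ]] block top [[0.57121183 0.13265523 0.07719045]] lead [[0.52447657 0.13591997 0.07381899]]
hex [ 0.43204112 -0.31227033  0.03      ]
plug [0.70170647 0.13255764 0.03      ]
dropper [ 0.6572765  -0.07285017  0.03      ]
```

```bash
cat >> h.py <<'E'
QC=[0.5448,0.1349,1.322]; QH=[0.5498,-0.1268,0.1383]
def Rt(yaw,tilt=0.):  # tool x horizontal heading yaw, z down; tilt raises x by tilt
    x=np.array([np.cos(yaw)*np.cos(tilt),np.sin(yaw)*np.cos(tilt),np.sin(tilt)]); y=np.array([np.sin(yaw),-np.cos(yaw),0]); return np.c_[x,y,np.cross(x,y)]
def st():
    s=env.read_state(); return s,np.array(s['tool_pos']),R.from_rotvec(s['ee_rot']).as_matrix()
def plan(p,Rm):
    s,p0,R0=st(); d=R0.T@(p-p0)/.3; rv=np.rad2deg(R.from_matrix(R0.T@Rm).as_rotvec())/6
    n=max(1,int(np.ceil(np.linalg.norm(d)*6))); m=max(1,int(np.ceil(np.linalg.norm(rv))))
    print('shift total(units)',np.round(d,4),'rows',n,'each',np.round(d/n,4)); print('turn total',np.round(rv,3),'rows',m,'each',np.round(rv/m,3)); print('shift after turn',np.round(Rm.T@(p-p0)/.3,4))
E
python3 - <<'E'
from h import *
p=tow(QC,cp(.102,-.0262,.014+.079))[0]; print(p); plan(p,Rt(QC[2],A))
print(np.round(np.array(env.get_calibration('wrist')['T']),3), np.round(st()[2],3),env.get_calibration('wrist')['mtx'])
E
```

```text
[0.56397194 0.10396086 0.15043797]
shift total(units) [ 1.9084 -1.9735  0.3329] rows 17 each [ 0.1123 -0.1161  0.0196]
turn total [  1.983   3.3   -10.202] rows 11 each [ 0.18   0.3   -0.927]
shift after turn [2.3216 0.7589 1.297 ]
[[ 0.236 -0.928 -0.287  0.222]
 [-0.972 -0.226 -0.07  -0.589]
 [-0.     0.295 -0.956  0.373]
 [ 0.     0.     0.     1.   ]] [[ 0.971  0.237  0.   ]
 [ 0.237 -0.971 -0.   ]
 [ 0.     0.    -1.   ]] [[308.09112123   0.         281.13936507]
 [  0.         308.09112123 208.49744047]
 [  0.           0.           1.        ]]
```

Emit:
{"fn": "play_rows", "kwargs": {
  "motion": [
    [0,0,0,0.112,-0.116,0,0],
    [0,0,0,0.112,-0.116,0,0],
    [0,0,0,0.112,-0.116,0,0],
    [0,0,0,0.112,-0.116,0,0],
    [0,0,0,0.112,-0.116,0,0]
  ],
  "grip_force": 20
}}

```text
clock: 1.7
tool_pos: [0.271, -0.3965, 0.2505]
ee_rot: [3.118, 0.375, 0.0]
wrist_force: [1.2, -0.0, 0.2]
grip_width: 0.0854
finger_force: 0.0
```

Emit:
{"fn": "play_rows", "kwargs": {
  "motion": [
    [0,0,0,0.112,-0.116,0,255],
    [0,0,0,0.112,-0.116,0,255],
    [0,0,0,0.112,-0.116,0,255],
    [0,0,0,0.112,-0.116,0,255],
    [0,0,0,0.112,-0.116,0,255]
  ]
}}

```text
clock: 2.2
tool_pos: [0.3929, -0.1876, 0.2508]
ee_rot: [3.118, 0.375, 0.001]
wrist_force: [0.5, -1.5, 0.2]
grip_width: 0.0124
finger_force: 0.0
```

Emit:
{"fn": "play_rows", "kwargs": {
  "motion": [
    [0,0,0,0.112,-0.116,0,255],
    [0,0,0,0.112,-0.116,0,255],
    [0,0,0,0.112,-0.116,0,255],
    [0,0,0,0.112,-0.116,0,255],
    [0,0,0,0.112,-0.116,0,255]
  ]
}}

```text
clock: 2.7
tool_pos: [0.5148, 0.0213, 0.2506]
ee_rot: [3.119, 0.375, 0.001]
wrist_force: [0.4, -0.4, 0.2]
grip_width: -0.0001
finger_force: 0.0
```

Emit:
{"fn": "play_rows", "kwargs": {
  "motion": [
    [0,0,0,0.112,-0.116,0,255],
    [0,0,0,0.112,-0.116,0,255],
    [0.18,0.3,-0.927,0,0,0,255],
    [0.18,0.3,-0.927,0,0,0,255],
    [0.18,0.3,-0.927,0,0,0,255]
  ]
}}

```text
clock: 3.2
tool_pos: [0.5628, 0.1042, 0.25]
ee_rot: [-2.961, -0.815, -0.134]
wrist_force: [0.5, -0.7, 0.3]
grip_width: 0.0003
finger_force: 0.0
```

Emit:
{"fn": "play_rows", "kwargs": {
  "motion": [
    [0.18,0.3,-0.927,0,0,0,255],
    [0.18,0.3,-0.927,0,0,0,255],
    [0.18,0.3,-0.927,0,0,0,255],
    [0.18,0.3,-0.927,0,0,0,255],
    [0.18,0.3,-0.927,0,0,0,255]
  ]
}}

```text
clock: 3.7
tool_pos: [0.5628, 0.1031, 0.2505]
ee_rot: [-2.568, -1.446, -0.337]
wrist_force: [-0.1, -0.9, -0.0]
grip_width: 0.0002
finger_force: 0.0
```

Emit:
{"fn": "play_rows", "kwargs": {
  "motion": [
    [0.18,0.3,-0.927,0,0,0,255],
    [0.18,0.3,-0.927,0,0,0,255],
    [0.18,0.3,-0.927,0,0,0,255],
    [0,0,0,0,0,0,255],
    [0,0,0,0,0,0,255]
  ]
}}

```text
clock: 4.2
tool_pos: [0.5629, 0.1028, 0.2502]
ee_rot: [-2.272, -1.759, -0.44]
wrist_force: [0.9, 0.1, -0.0]
grip_width: -0.0003
finger_force: 0.0
```

Run:
```python
from h import *
p=tow(QC,cp(.102,-.0262,.014+.079))[0]; plan(p,Rt(QC[2],A))
cal=env.get_calibration('wrist'); im=snap('wrist','w1')
np.save('w1cal.npy',cal,allow_pickle=True)
for n,P in [('lead',cp(.093,.0199,.014)),('block',cp(.102,-.0262,.014)),('queue',cp(.149,-.0262,.014)),('nest',cp(0,0)),('neckR',cp(.06,-.0255,0.018)),('neckL',cp(.06,.0255,.018))]:
    print(n,np.round(proj('wrist',tow(QC,P),cal),1))
print(env.read_state()['wrist_force'],env.read_state()['grip_width'])
```

```text
shift total(units) [-0.1201  0.0029  0.31  ] rows 2 each [-0.06    0.0014  0.155 ]
turn total [ 0.007  0.006 -0.04 ] rows 1 each [ 0.007  0.006 -0.04 ]
shift after turn [-0.1203  0.0026  0.31  ]
lead [[237.  235.8]]
block [[281.7 227.3]]
queue [[281.5 182.2]]
nest [[259.5 305.5]]
neckR [[281.3 266.3]]
neckL [[232.6 266.5]]
[0.14054647 0.73460369 0.20346757] -0.0002622128849915935
```

View pics/w1.png

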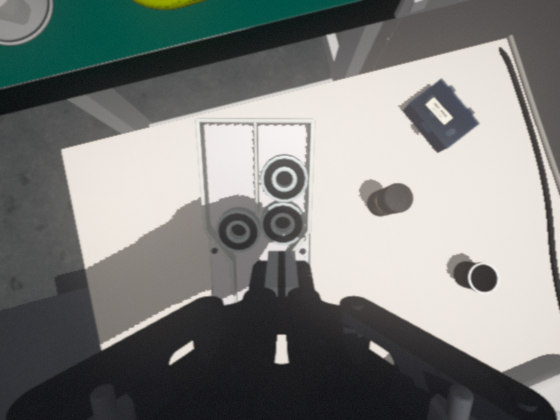

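Run:
```python
from h import *
from scipy.optimize import least_squares
cal=np.load('w1cal.npy',allow_pickle=True).item()
g=cv2.cvtColor(cv2.imread('pics/w1.png'),cv2.COLOR_BGR2GRAY)
c=cv2.HoughCircles(cv2.resize(g[150:260,200:320],None,fx=4,fy=4,interpolation=cv2.INTER_CUBIC),cv2.HOUGH_GRADIENT,1,120,param1=120,param2=25,minRadius=55,maxRadius=110)
print(None if c is None else np.round(c[0]/4+[200,150,0],1))
P=np.array([cp(.093,.0199,.014),cp(.102,-.0262,.014),cp(.149,-.0262,.014),cp(.204,-.053,.018),cp(.204,.053,.018)])
t=np.array([[226,186],[232,112],[160,91],[82,30],[40,198]])/4.4+[165,193]
s=np.array([[91,134],[135,111],[118,68]])/2.69+[172,125]
w=np.array([[238,230],[283,222],[285.5,177],[313,120],[199,120]])
def f(q,a=1): return np.r_[2.9*(proj('top',tow(q,P))-t).ravel(),a*2*(proj('scene',tow(q,P[:3]))-s).ravel(),1.0*(proj('wrist',tow(q,P),cal)-w).ravel()]
r=least_squares(f,[.545,.135,1.32]);print(r.x,np.round(r.fun,1))
r=least_squares(lambda q:f(q)[16:],[.545,.135,1.32]);print('wrist only',r.x,np.round(r.fun,1))
```

```text
[[284.1 178.9  20.4]
 [282.9 223.9  18.6]]
[0.54615526 0.13662157 1.31531076] [-2.4 -1.  -3.6 -1.2 -3.4  0.  -0.8 -2.8 -2.  -3.2  1.   0.   1.3 -0.4
  0.1 -0.9 -0.2  3.7 -0.4  3.5 -2.8  3.3 -0.6  1.9 -3.1  1.8]
wrist only [0.54785613 0.13906107 1.3089118 ] [ 0.8  0.9  0.7  1.  -1.4  0.6  1.2 -0.7 -1.2 -1.6]
```

```bash
sed -i 's/^QC=.*; QH/QC=[0.5462,0.1366,1.3155]; QH/' h.py
python3 - <<'E'
from h import *
p=tow(QC,cp(.102,-.028,.014+.019+.012))[0]; plan(p,Rt(QC[2],A))
E
```

```text
shift total(units) [-0.1159  0.0124  0.4723] rows 3 each [-0.0386  0.0041  0.1574]
turn total [-0.017  0.008  0.029] rows 1 each [-0.017  0.008  0.029]
shift after turn [-0.1162  0.012   0.4722]
```

Emit:
{"fn": "play_rows", "kwargs": {
  "motion": [
    [0,0,0,-0.038,0.004,0.13,255],
    [0,0,0,-0.039,0.004,0.13,255],
    [0,0,0,-0.039,0.004,0.13,255],
    [0,0,0,0,0,0.082,255],
    [0,0,0,0,0,0,255]
  ]
}}

```text
clock: 4.75
tool_pos: [0.5693, 0.1241, 0.1034]
ee_rot: [-2.266, -1.762, -0.434]
wrist_force: [0.4, 0.3, 0.5]
grip_width: 0.0002
finger_force: 0.0
```

Run:
```python
from h import *
p=tow(QC,cp(.102,-.028,.014+.019))[0]; plan(p,Rt(QC[2],A))
s,_,Rm=st(); print('tool frame force',Rm.T@s['wrist_force'])
cal=env.get_calibration('wrist'); im=snap('wrist','w2')
o=np.zeros((560,760,3),np.uint8)
o=cv2.resize(im[100:320,180:400],(600,600),interpolation=cv2.INTER_CUBIC)
cv2.imwrite('pics/w2c.png',o[:,:,::-1])
```

```text
shift total(units) [0.0001 0.0086 0.0309] rows 1 each [0.0001 0.0086 0.0309]
turn total [-0.071  0.013  0.048] rows 1 each [-0.071  0.013  0.048]
shift after turn [0.0002 0.0084 0.031 ]
tool frame force [ 0.52443808  0.35929432 -0.3028419 ]
```

View pics/w2c.png

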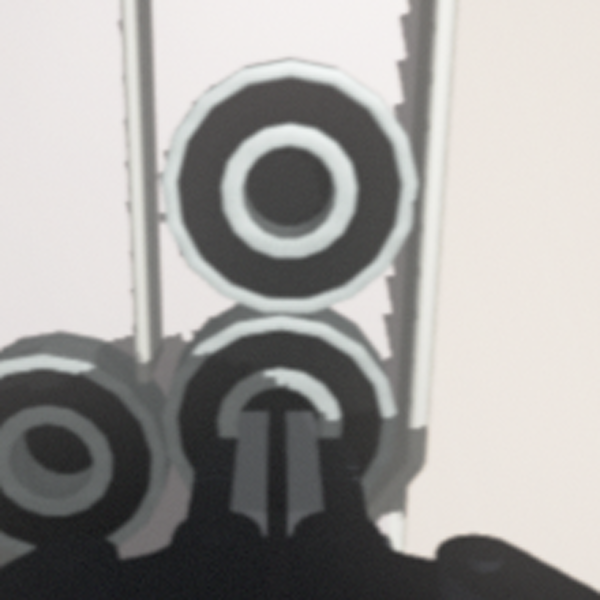

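Emit:
{"fn": "play_rows", "kwargs": {
  "motion": [
    [-0.07,0.01,0.05,0,0.006,0,255],
    [0,0,0,0,0,0.013,255],
    [0,0,0,0,0,0.013,255],
    [0,0,0,0,0,0,255]
  ]
}}

```text
clock: 5.2
tool_pos: [0.5741, 0.1246, 0.099]
ee_rot: [-2.278, -1.758, -0.449]
wrist_force: [0.6, -0.0, -0.4]
grip_width: 0.0003
finger_force: 0.0
```

```bash
cat > q.py <<'E'
from h import *
s,p,Rm=st(); print('tool-frame F',np.round(Rm.T@s['wrist_force'],2),'p',np.round(p,4))
c=np.array([[np.cos(QC[2]),np.sin(QC[2]),0],[-np.sin(QC[2]),np.cos(QC[2]),0],[0,0,1]])@(p+Rm[:,2]*.019-[QC[0],QC[1],0])-[-.085,0,.026]
print('tip chute: s %.4f y %.4f h %.4f'%(c@U,c[1],c@N),'tiltN',np.round(Rm[:,2]@np.r_[tow([0,0,QC[2]],N)[0]],4))
E
python3 q.py
```

```text
tool-frame F [-0.04  0.53  0.45] p [0.5741 0.1246 0.099 ]
tip chute: s 0.1020 y -0.0301 h 0.0185 tiltN -1.0
```

Emit:
{"fn": "play_rows", "kwargs": {
  "motion": [
    [0,0,0,0,-0.004,0.005,255],
    [0,0,0,0,0,0.004,255],
    [0,0,0,0,0,0,255]
  ]
}}

```text
clock: 5.5
tool_pos: [0.5729, 0.1261, 0.0961]
ee_rot: [-2.277, -1.758, -0.448]
wrist_force: [0.1, -0.5, 0.1]
grip_width: -0.0002
finger_force: 0.0
```

```bash
python3 q.py
```

```text
tool-frame F [-0.42  0.21 -0.29] p [0.5729 0.1261 0.0961]
tip chute: s 0.1019 y -0.0286 h 0.0155 tiltN -1.0
```

Emit:
{"fn": "play_rows", "kwargs": {
  "motion": [
    [0,0,0,0,0,0.001,255],
    [0,0,0,0,0,0.001,255],
    [0,0,0,0,0,0,255]
  ]
}}

```text
clock: 5.8
tool_pos: [0.5731, 0.1263, 0.0956]
ee_rot: [-2.277, -1.758, -0.448]
wrist_force: [0.1, -0.9, -0.6]
grip_width: 0.0001
finger_force: 0.0
```

Emit:
{"fn": "play_rows", "kwargs": {
  "motion": [
    [0,0,0,0,0,0.001,255],
    [0,0,0,0,0,0,255]
  ]
}}

```text
clock: 6.0
tool_pos: [0.5731, 0.1264, 0.0953]
ee_rot: [-2.277, -1.758, -0.448]
wrist_force: [-1.1, 0.4, -0.5]
grip_width: 0.0002
finger_force: 0.0
```

Emit:
{"fn": "play_rows", "kwargs": {
  "motion": [
    [0,0,0,0,0,0.001,255],
    [0,0,0,0,0,0,255]
  ]
}}

```text
clock: 6.2
tool_pos: [0.5731, 0.1266, 0.0951]
ee_rot: [-2.277, -1.758, -0.448]
wrist_force: [-0.6, 0.3, 0.2]
grip_width: 0.0
finger_force: 0.0
```

Emit:
{"fn": "play_rows", "kwargs": {
  "motion": [
    [0,0,0,0,0,0.001,255],
    [0,0,0,0,0,0,255]
  ]
}}

```text
clock: 6.4
tool_pos: [0.5732, 0.1267, 0.0948]
ee_rot: [-2.277, -1.758, -0.448]
wrist_force: [-0.3, 0.3, -0.2]
grip_width: -0.0002
finger_force: 0.0
```

Emit:
{"fn": "play_rows", "kwargs": {
  "motion": [
    [0,0,0,0,0,0.001,255],
    [0,0,0,0,0,0,255]
  ]
}}

```text
clock: 6.6
tool_pos: [0.5732, 0.1268, 0.0945]
ee_rot: [-2.277, -1.758, -0.448]
wrist_force: [-0.8, -0.3, -0.1]
grip_width: -0.0002
finger_force: 0.0
```

Emit:
{"fn": "play_rows", "kwargs": {
  "motion": [
    [0,0,0,0,0,0.001,255],
    [0,0,0,0,0,0,255]
  ]
}}

```text
clock: 6.8
tool_pos: [0.5733, 0.1268, 0.0945]
ee_rot: [-2.277, -1.758, -0.448]
wrist_force: [-2.2, -2.0, 3.9]
grip_width: -0.0001
finger_force: 2.2
```

Emit:
{"fn": "play_rows", "kwargs": {
  "motion": [
    [0,0,0,0,0,0.0003,255],
    [0,0,0,0,0,0,255]
  ]
}}

```text
clock: 7.0
tool_pos: [0.5733, 0.1268, 0.0945]
ee_rot: [-2.277, -1.758, -0.448]
wrist_force: [-2.1, -2.0, 4.5]
grip_width: 0.0001
finger_force: 3.2
```

```bash
python3 q.py
```

```text
tool-frame F [-0.59 -1.53 -5.1 ] p [0.5733 0.1268 0.0945]
tip chute: s 0.1020 y -0.0288 h 0.0136 tiltN -1.0
```

Emit:
{"fn": "play_rows", "kwargs": {
  "motion": [
    [0,0,0,0,0,0.0006,255],
    [0,0,0,0.002,0,0,255],
    [0,0,0,0.002,0,0,255],
    [0,0,0,0.002,0,0,255],
    [0,0,0,0,0,0,255]
  ]
}}

```text
clock: 7.5
tool_pos: [0.5741, 0.1278, 0.0949]
ee_rot: [-2.279, -1.758, -0.449]
wrist_force: [-1.3, -3.4, 5.5]
grip_width: -0.0001
finger_force: 3.4
```

```bash
python3 q.py
```

```text
tool-frame F [-1.34 -0.39 -6.49] p [0.5741 0.1278 0.0949]
tip chute: s 0.1033 y -0.0294 h 0.0136 tiltN -1.0
```

Emit:
{"fn": "play_rows", "kwargs": {
  "motion": [
    [0,0,0,0.002,0,0.0004,255],
    [0,0,0,0.003,0,0,255],
    [0,0,0,0.003,0,0,255],
    [0,0,0,0.003,0,0,255],
    [0,0,0,0,0,0,255]
  ]
}}

```text
clock: 8.0
tool_pos: [0.5752, 0.1307, 0.0962]
ee_rot: [-2.279, -1.758, -0.449]
wrist_force: [-0.9, -4.6, 6.7]
grip_width: -0.0003
finger_force: 3.6
```

Run:
```python
exec(open('q.py').read())
cal=env.get_calibration('wrist'); im=snap('wrist','w3')
a=cv2.cvtColor(cv2.imread('pics/w2.png'),cv2.COLOR_BGR2GRAY);b=im
print(np.round(proj('wrist',tow(QC,[cp(.149,-.0262,.014),cp(.16,-.0262,.014),cp(.093,.0199,.014)]),cal),1))
sc=snap('scene','s3')
o=np.zeros((460,780,3),np.uint8); o[:440,:440]=cv2.resize(im[100:320,150:370],(440,440)); o[:440,445:775]=cv2.resize(sc[125:235,175:257],(330,440),interpolation=cv2.INTER_CUBIC)
cv2.imwrite('pics/c3.png',o[:,:,::-1])
```

```text
tool-frame F [-1.78  0.38 -7.95] p [0.5752 0.1307 0.0962]
tip chute: s 0.1066 y -0.0297 h 0.0136 tiltN -1.0
[[273.2 186.4]
 [272.9 162.9]
 [185.7 291.4]]
```

View pics/c3.png

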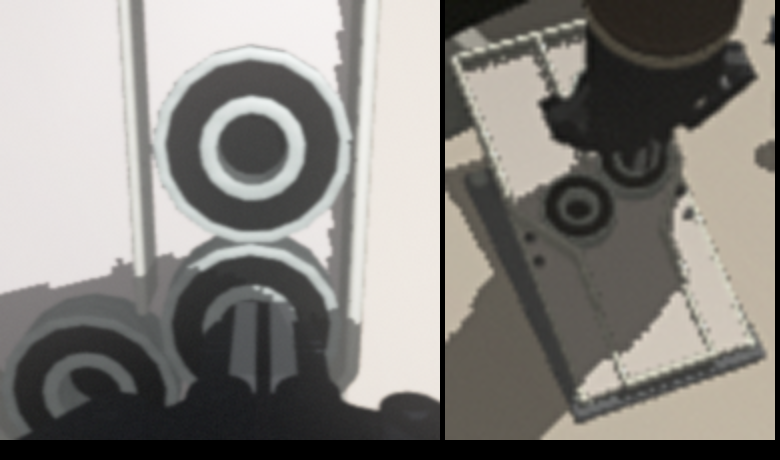

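Emit:
{"fn": "play_rows", "kwargs": {
  "motion": [
    [0,0,0,0.003,0,0,255],
    [0,0,0,0.003,0,0,255],
    [0,0,0,0.003,0,0,255],
    [0,0,0,0.003,0,0,255],
    [0,0,0,0,0,0,255]
  ]
}}

```text
clock: 8.6
tool_pos: [0.576, 0.134, 0.0975]
ee_rot: [-2.279, -1.758, -0.449]
wrist_force: [-2.1, -4.1, 5.8]
grip_width: -0.0001
finger_force: 3.7
```

```bash
cat > n.py <<'E'
exec(open('q.py').read())
im=snap('scene','sc_last').astype(float).mean(2)
for s,y in [(0,0),(.03,0),(.06,0),(.093,.0199)]:
    u,v=proj('scene',tow(QC,cp(s,y,.014)))[0]; u=int(round(u));v=int(round(v)); pa=im[v-8:v+9,u-8:u+9]; print(s,(u,v),'mean %.0f min %.0f std %.0f'%(pa.mean(),pa.min(),pa.std()))
print([(np.round(np.array(q['location'])*[560,420]).tolist(),round(q['confidence'],2)) for q in env.find_in('scene','lead_bearing')[:4]])
E
python3 n.py
```

```text
tool-frame F [-2.03 -0.92 -7.08] p [0.576  0.134  0.0975]
tip chute: s 0.1102 y -0.0296 h 0.0136 tiltN -1.0
0 (228, 206) mean 95 min 33 std 51
0.03 (224, 195) mean 89 min 33 std 27
0.06 (219, 184) mean 90 min 88 std 1
0.093 (206, 175) mean 94 min 60 std 22
[]
```

```bash
python3 -c "
import cv2
s=cv2.imread('pics/sc_last.png');cv2.imwrite('pics/c4.png',cv2.resize(s[125:235,175:257],(447,600),interpolation=cv2.INTER_CUBIC))"
```

```text
(no output)
```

View pics/c4.png

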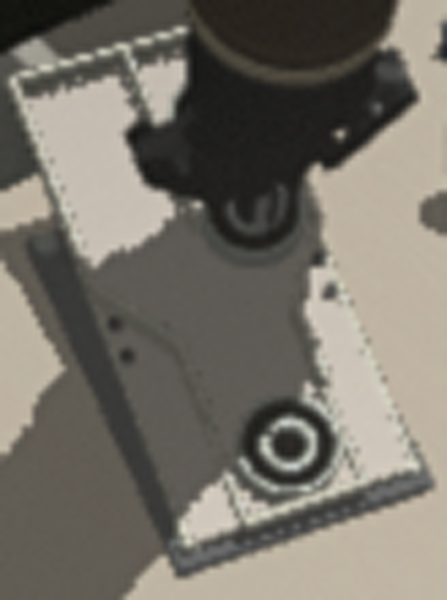

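Emit:
{"fn": "play_rows", "kwargs": {
  "motion": [
    [0,0,0,0,0,-0.08,255],
    [0,0,0,0,0,-0.15,255],
    [0,0,0,-0.122,-0.033,0,0],
    [0,0,0,-0.122,-0.033,0,0],
    [0,0,0,-0.122,-0.033,0,0]
  ]
}}

```text
clock: 9.2
tool_pos: [0.5135, 0.0179, 0.1196]
ee_rot: [-2.277, -1.759, -0.449]
wrist_force: [0.0, -0.6, -0.5]
grip_width: 0.0434
finger_force: 0.0
```

Emit:
{"fn": "play_rows", "kwargs": {
  "motion": [
    [0,0,0,0,0,0,0],
    [0,0,0,0,0,0,0],
    [0,0,0,0,0,0,0],
    [0,0,0,0,0,0,0],
    [0,0,0,0,0,0,0]
  ]
}}

```text
clock: 9.7
tool_pos: [0.5145, 0.02, 0.1202]
ee_rot: [-2.275, -1.76, -0.449]
wrist_force: [0.5, 0.6, 0.1]
grip_width: 0.0854
finger_force: 0.0
```

Run:
```python
exec(open('q.py').read())
cal=env.get_calibration('wrist'); im=snap('wrist','w5'); sc=snap('scene','s5')
print(np.round(proj('wrist',tow(QC,[cp(0,0,.014),cp(.047,0,.014),cp(.094,-.01,.014)]),cal),1))
print(np.round(proj('scene',tow(QC,[cp(0,0,.014),cp(.047,0,.014),cp(.094,-.01,.014)])),1))
o=np.zeros((420,790,3),np.uint8); o[:,:560]=im; o[:300,562:786]=cv2.resize(sc[125:235,175:257],(224,300),interpolation=cv2.INTER_CUBIC)
cv2.imwrite('pics/c5.png',o[:,:,::-1])
```

```text
tool-frame F [0.71 0.28 0.21] p [0.5145 0.02   0.1202]
tip chute: s 0.0021 y 0.0011 h 0.0817 tiltN -1.0
[[281.9 225.1]
 [282.1 160. ]
 [298.   85.7]]
[[228.1 206.1]
 [221.  188.9]
 [217.8 170.8]]
```

View pics/c5.png

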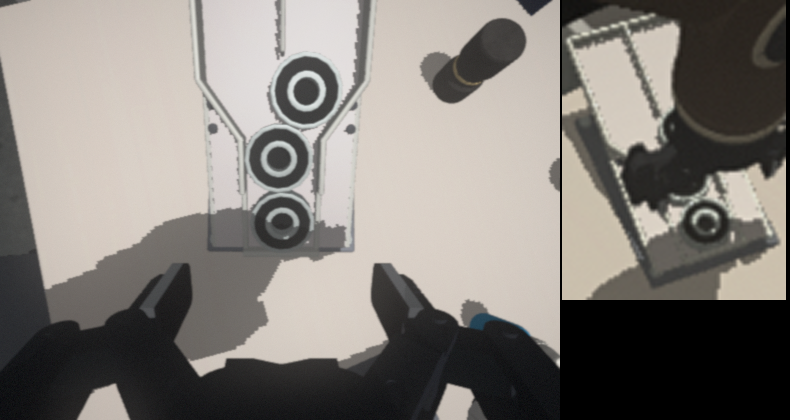

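Emit:
{"fn": "play_rows", "kwargs": {
  "motion": [
    [0,0,0,-0.002,0.003,0.09,0],
    [0,0,0,0,0,0.09,0],
    [0,0,0,0,0,0.04,0],
    [0,0,0,0,0,0.02,0],
    [0,0,0,0,0,0,0]
  ]
}}

```text
clock: 10.3
tool_pos: [0.5218, 0.0447, 0.0527]
ee_rot: [-2.276, -1.758, -0.448]
wrist_force: [0.5, 0.5, 0.3]
grip_width: 0.0855
finger_force: 0.0
```

Run:
```python
exec(open('q.py').read())
snap('wrist','w6')
cal=env.get_calibration('wrist'); np.save('w6cal.npy',cal,allow_pickle=True)
print(np.round(proj('wrist',tow(QC,[cp(0,0,.014)]),cal),1))
```

```text
tool-frame F [ 0.64  0.41 -0.04] p [0.5218 0.0447 0.0527]
tip chute: s 0.0007 y 0.0003 h 0.0095 tiltN -1.0
[[280.4 272. ]]
```

View pics/w6.png

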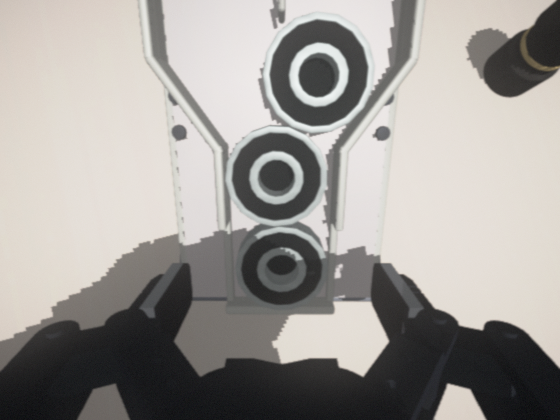

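Emit:
{"fn": "play_rows", "kwargs": {
  "motion": [
    [0,0,0,0.005,0,0.012,0],
    [0,0,0,0,0,0,120],
    [0,0,0,0,0,0,255],
    [0,0,0,0,0,0,255],
    [0,0,0,0,0,0,255]
  ],
  "grip_force": 30
}}

```text
clock: 10.85
tool_pos: [0.523, 0.0464, 0.0506]
ee_rot: [-2.278, -1.758, -0.449]
wrist_force: [-2.1, -1.2, 6.6]
grip_width: 0.0446
finger_force: 29.6
```

Emit:
{"fn": "play_rows", "kwargs": {
  "motion": [
    [0,0,0,0,0,0,255],
    [0,0,0,0,0,0,255],
    [0,0,0,0,0,0,255],
    [0,0,0,0,0,0,255]
  ]
}}

```text
clock: 11.25
tool_pos: [0.523, 0.0464, 0.0506]
ee_rot: [-2.278, -1.758, -0.449]
wrist_force: [-1.7, -2.1, 7.0]
grip_width: 0.0451
finger_force: 29.6
```

```bash
python3 q.py
```

```text
tool-frame F [ 0.28 -1.07 -7.41] p [0.523  0.0464 0.0506]
tip chute: s 0.0017 y -0.0005 h 0.0068 tiltN -1.0
```

Emit:
{"fn": "play_rows", "kwargs": {
  "motion": [
    [0,0,0,0,0,0,60],
    [0,0,0,0,0,0,60],
    [0,0,0,0,0,0,60],
    [0,0,0,0,0,0.007,60],
    [0,0,0,0,0,0.007,60]
  ]
}}

```text
clock: 11.75
tool_pos: [0.5231, 0.0484, 0.046]
ee_rot: [-2.277, -1.758, -0.448]
wrist_force: [0.2, 0.6, 0.1]
grip_width: 0.0654
finger_force: 0.0
```

```bash
python3 q.py; python3 -c "from h import *; print(st()[0]['grip_width'])"
```

```text
tool-frame F [0.68 0.07 0.12] p [0.5231 0.0484 0.046 ]
tip chute: s 0.0018 y -0.0000 h 0.0018 tiltN -1.0
0.06542927485959614
```

Emit:
{"fn": "play_rows", "kwargs": {
  "motion": [
    [0,0,0,0,0,0,120],
    [0,0,0,0,0,0,255],
    [0,0,0,0,0,0,255],
    [0,0,0,0,0,0,255],
    [0,0,0,0,0,0,255]
  ]
}}

```text
clock: 12.25
tool_pos: [0.5232, 0.0482, 0.0465]
ee_rot: [-2.277, -1.758, -0.448]
wrist_force: [-1.3, -2.2, 6.8]
grip_width: 0.0452
finger_force: 32.9
```

```bash
python3 q.py; python3 -c "from h import *; snap('wrist','w7')
im=cv2.imread('pics/w7.png');cv2.imwrite('pics/c7.png',cv2.resize(im[120:340,150:410],(780,600)[:2]))"
```

```text
tool-frame F [ 0.23 -0.69 -7.2 ] p [0.5232 0.0482 0.0465]
tip chute: s 0.0018 y -0.0001 h 0.0023 tiltN -1.0
```

View pics/c7.png

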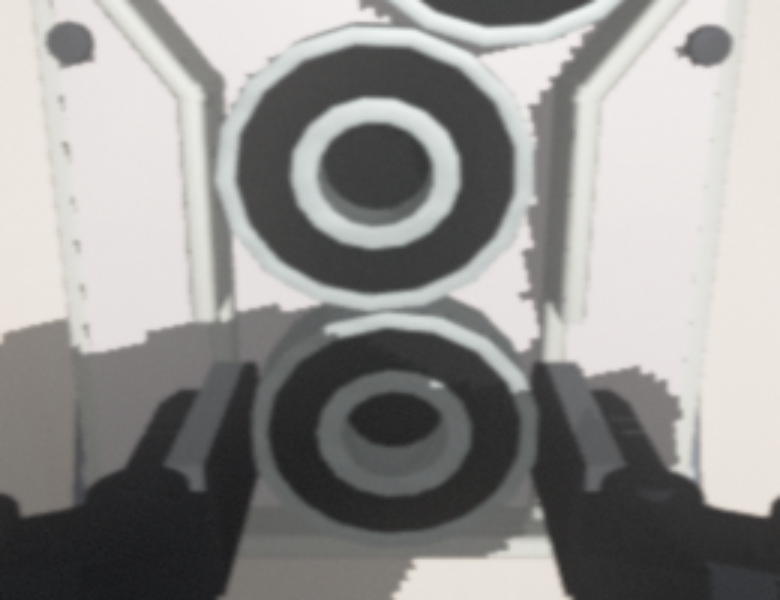

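Emit:
{"fn": "play_rows", "kwargs": {
  "motion": [
    [0,0,0,0,0,-0.02,255],
    [0,0,0,0,0,-0.04,255],
    [0,0,0,0,0,-0.08,255],
    [0,0,0,0,0,-0.12,255],
    [0,0,0,0,0,-0.12,255]
  ]
}}

```text
clock: 12.8
tool_pos: [0.511, 0.0067, 0.1533]
ee_rot: [-2.276, -1.758, -0.447]
wrist_force: [0.9, -0.7, -0.4]
grip_width: 0.0457
finger_force: 31.0
```

```bash
cat >> h.py <<'E'
def tool_pt(px,zt,cal,p,Rm):  # pixel -> tool-frame xy on plane tool z=zt
    o,d=ray('wrist',px,cal); o=Rm.T@(o-p); d=Rm.T@d; return o+d*(zt-o[2])/d[2]
E
python3 - <<'E'
from h import *
exec(open('q.py').read())
print(s['grip_width'],s['finger_force'])
cal=env.get_calibration('wrist'); im=snap('wrist','w8')
T=np.array(cal['T']); print('cam in tool',np.round(Rm.T@(T[:3,3]-p),4))
print('bearing in tool (7.3 plane)',tool_pt((281.3,278.),.0073,cal,p,Rm))
g=cv2.cvtColor(im,cv2.COLOR_RGB2GRAY)
w7=cv2.cvtColor(cv2.imread('pics/w7.png'),cv2.COLOR_BGR2GRAY)
print('w7 vs w8 tool region diff',np.abs(g[270:300,260:300].astype(int)-w7[270:300,260:300]).mean())
for n,q in [('w7',w7),('w8',g)]:
    print(n,'row profile',q[225:325:4,281].tolist(),'col',q[278,225:340:4].tolist())
print([(np.round(np.array(q['location'])*[560,420]).tolist(),round(q['confidence'],2)) for q in env.find_in('scene','blocking_bearing')[:3]])
P=Rt(QH[2]+np.pi/2); plan(np.array([QH[0],QH[1],.15]),P)
E
```

```text
tool-frame F [-0.61  1.05  0.2 ] p [0.511  0.0067 0.1533]
tip chute: s 0.0018 y 0.0012 h 0.1175 tiltN -1.0
0.04570315323016768 31.031325459480286
cam in tool [ 0.075   0.0002 -0.1226]
bearing in tool (7.3 plane) [0.00046104 0.00026608 0.0073    ]
w7 vs w8 tool region diff 3.2083333333333335
w7 row profile [60, 209, 137, 210, 69, 54, 50, 42, 105, 101, 42, 40, 40, 40, 37, 89, 90, 88, 101, 82, 41, 41, 46, 106, 114] col [38, 39, 58, 100, 40, 38, 34, 37, 101, 101, 85, 51, 39, 39, 41, 35, 43, 56, 89, 103, 102, 44, 45, 44, 46, 103, 61, 46, 53]
w8 row profile [94, 100, 102, 197, 63, 49, 46, 40, 98, 97, 38, 39, 40, 41, 38, 86, 88, 85, 97, 80, 47, 50, 53, 103, 210] col [36, 35, 49, 97, 37, 37, 36, 34, 93, 96, 80, 50, 39, 40, 40, 41, 39, 52, 86, 99, 96, 44, 45, 46, 45, 98, 62, 49, 48]
[([201.0, 176.0], 0.4)]
shift total(units) [-0.3727  0.2288 -0.1272] rows 3 each [-0.1242  0.0763 -0.0424]
turn total [ 0.833 -3.595 -3.736] rows 6 each [ 0.139 -0.599 -0.623]
shift after turn [-0.4512  0.0586  0.019 ]
```

Emit:
{"fn": "play_rows", "kwargs": {
  "motion": [
    [0.139,-0.599,-0.623,0,0,0,255],
    [0.139,-0.599,-0.623,0,0,0,255],
    [0.139,-0.599,-0.623,0,0,0,255],
    [0.139,-0.599,-0.623,0,0,0,255],
    [0.139,-0.599,-0.623,0,0,0,255]
  ]
}}

```text
clock: 13.4
tool_pos: [0.5116, 0.007, 0.1519]
ee_rot: [-2.103, -2.276, -0.074]
wrist_force: [0.2, 0.2, -1.4]
grip_width: 0.0453
finger_force: 31.1
```

Emit:
{"fn": "play_rows", "kwargs": {
  "motion": [
    [0.139,-0.599,-0.623,0,0,0,255],
    [0,0,0,-0.15,0.02,0,255],
    [0,0,0,-0.15,0.02,0,255],
    [0,0,0,-0.15,0.02,0,255],
    [0,0,0,0,0,0,255]
  ]
}}

```text
clock: 13.9
tool_pos: [0.5489, -0.1316, 0.1503]
ee_rot: [-2.066, -2.36, 0.007]
wrist_force: [-1.0, 0.0, -1.5]
grip_width: 0.0454
finger_force: 31.1
```

Run:
```python
from h import *
s,p,Rm=st()
cal=env.get_calibration('wrist'); im=snap('wrist','w9'); np.save('w9.npy',dict(cal=cal,p=p,R=Rm),allow_pickle=True)
print(p,s['grip_width'])
plan(np.array([QH[0],QH[1],.12]),Rt(QH[2]+np.pi/2))
H=np.array([[37,37,31],[37,-37,31],[-37,37,31],[-37,-37,31],[48,48,26],[48,-48,26],[-48,48,26],[-48,-48,26]])/1e3
print(np.round(proj('wrist',tow(QH,H),cal),1).tolist())
g=cv2.cvtColor(im,cv2.COLOR_RGB2GRAY)
print('bearing rows',g[225:340:3,281].tolist()); 
u0,u1,v0,v1=180,390,130,240
blk=cv2.resize(g[v0:v1,u0:u1],(42,22),interpolation=cv2.INTER_AREA)
for r,row in zip(range(v0,v1,5),blk): print(r,' '.join('%3d'%x for x in row))
```

```text
[ 0.54890047 -0.13161872  0.15030619] 0.04535976795157955
shift total(units) [0.0021 0.0059 0.1014] rows 1 each [0.0021 0.0059 0.1014]
turn total [-0.061 -0.029 -0.026] rows 1 each [-0.061 -0.029 -0.026]
shift after turn [0.0024 0.0053 0.1014]
[[330.8, 158.3], [327.3, 245.5], [236.2, 158.9], [240.5, 245.8], [344.4, 143.3], [338.6, 254.6], [222.5, 144.1], [229.4, 255.0]]
bearing rows [94, 99, 97, 106, 112, 68, 49, 48, 47, 44, 73, 109, 107, 51, 51, 57, 55, 56, 49, 51, 97, 98, 93, 135, 225, 197, 60, 57, 58, 59, 158, 218, 99, 52, 48, 49, 49, 47, 46]
130 236 235 173 139 138 137 136 135 134 133 132 131 131 130 129 129 129 128 128 128 128 128 129 129 129 130 131 131 133 134 135 135 137 212 235 236 236 236 236 236 236 236
135 236 236 183 140 138 137 137 135 134 124 111 109 107 106 104 103 102 100 100  98  98  98  98  98  98  99  98 100 101 101 102 103 111 212 235 236 236 236 236 236 236 237
140 236 236 231 178 140 138 137 136 134  98  91  96  93  85  83  82  81  80  80  79  79  79  79  80  81  82  82  84  93  94 102 101  94 187 235 236 236 236 236 236 236 237
145 236 236 236 233 196 143 138 
[... 2535 characters left out ...]
 157 210 235
220 238 237 237 237 237 237 237 237 236 235 170 156 156 156 155 159 160 157 123  89  83  83  88 104 140 163 164 160 158 159 160 159 193 235 236 195 132 141 151 194 238 240
225 238 237 237 237 237 237 237 236 236 235 175 155 153 155 155 156 138 122 107  98  96  96 101 122 154 162 162 160 157 157 161 160 197 235 236 191 134 149 175 231 241 243
230 238 237 237 237 237 237 236 236 236 236 180 170 175 183 152 114  99  98  98 100  99  98  98  97 101 125 158 159 168 175 200 178 201 235 236 177 134 160 212 238 244 244
235 237 237 237 237 237 237 236 236 236 236 189 169  99 111 110 100 105 107 109 109 110 111 110 107 101  97 115 156 178 100 107 198 205 235 235 168 135 164 215 241 246 244
```

Emit:
{"fn": "play_rows", "kwargs": {
  "motion": [
    [-0.06,-0.03,-0.025,0.008,0.005,0.08,255],
    [0,0,0,0,0,0.12,255],
    [0,0,0,0,0,0.09,255],
    [0,0,0,0,0,0.03,255],
    [0,0,0,0,0,0,255]
  ]
}}

```text
clock: 14.45
tool_pos: [0.5487, -0.1201, 0.0543]
ee_rot: [-2.053, -2.375, -0.001]
wrist_force: [-0.2, 0.1, -0.8]
grip_width: 0.0452
finger_force: 31.1
```

Run:
```python
from h import *
s,p,Rm=st()
cal=env.get_calibration('wrist'); im=snap('wrist','w10'); np.save('w10.npy',dict(cal=cal,p=p,R=Rm),allow_pickle=True)
print(p,np.round(s['wrist_force'],1)); plan(np.array([QH[0],QH[1],.05]),Rt(QH[2]+np.pi/2))
H=np.array([[37,37,31],[37,-37,31],[-37,37,31],[-37,-37,31]])/1e3
for cf,nm in [(np.load('w9.npy',allow_pickle=True).item()['cal'],'w9'),(cal,'w10')]:
    g=cv2.cvtColor(cv2.imread(f'pics/{nm}.png'),cv2.COLOR_BGR2GRAY)
    for q in proj('wrist',tow(QH,H),cf):
        u,v=np.round(q+[0,-5]).astype(int); r=13
        if v+r>420: continue
        pa=g[v-r:v+r+1,u-r:u+r+1]
        print(nm,np.round(q,1).tolist(),'patch min',pa.min()) 
        if nm=='w10': print('\n'.join(' '.join('%3d'%x for x in row[::2]) for row in pa[::2]))
```

```text
[ 0.54873246 -0.1201316   0.05432091] [-0.2  0.1 -0.8]
shift total(units) [-0.0212 -0.0028  0.0186] rows 1 each [-0.0212 -0.0028  0.0186]
turn total [ 0.008 -0.01   0.067] rows 1 each [ 0.008 -0.01   0.067]
shift after turn [-0.0212 -0.0026  0.0186]
w9 [330.8, 158.3] patch min 61
w9 [327.3, 245.5] patch min 80
w9 [236.2, 158.9] patch min 57
w9 [240.5, 245.8] patch min 52
w10 [356.0, 209.1] patch min 49
 82  85 101 112 110 108 127 134 123 136 175 216 224 181
 83  98 111 111 101  74  68  74  85  90  88  90 122 132
 88 107 111  97  70  64  68  69  71  72  74  77  79 104
 93 109 107  75  63  64  66  66  64  65  68  70  72  79
102 110  99  67  64  66  65  60  55  55  60  68  73  74
105 109  89  61  64  65  59  53  55  56  59  63  70  72
103 110  89  63  63  62  55  53  55  55  58  60  67  70
102 111  94  64  62  62  55  52  53  53  58  60  68  75
 96 111 104  68  61  63  58  54  55  57  57  66  70  85
 87 107 111  94  65  63  64  62  57  61  64  68  77  99
 79  94 110 108  94  67  64  65  65  66  70  77 101 111
 78  80  95 108 108 100  86  80  75  84  97 107 108  98
 80  78  81  94 103 10
[... 1837 characters left out ...]
  50  48  50  49  50  44  53
 50  51  49  47  50  49  49  47  47  51  47  47  45  67
 47  47  48  47  48  50  46  46  47  49  49  50  46  60
 48  46  46  49  47  49  46  49  47  48  50  47  47  53
 46  47  46  49  48  45  48  47  48  48  51  48  49  67
 49  45  49  47  48  47  48  46  47  49  53  49  51  83
 46  46  45  47  48  48  47  47  48  48  48  46  55  89
 46  45  46  48  45  45  46  46  46  46  49  49  65 111
 45  42  45  46  44  47  46  48  46  48  49  46  94 172
 45  43  47  44  41  46  43  45  46  47  62  73 147 177
 45  42  44  45  45  46  46  45  45  45  64  89 135 139
 45  43  43  43  43  44  44  44  44  45 107 189 198 201
 43  46  43  44  41  44  41  48  47  46 112 225 233 232
```

Emit:
{"fn": "play_rows", "kwargs": {
  "motion": [
    [0,0,0,0,0,0,255],
    [0,0,0,0,0,0,255]
  ]
}}

```text
clock: 14.7
tool_pos: [0.5506, -0.1213, 0.0567]
ee_rot: [2.054, 2.374, 0.003]
wrist_force: [-0.6, 0.4, -0.5]
grip_width: 0.0449
finger_force: 31.1
```

```bash
cat > m.py <<'E'
from h import *
from scipy.optimize import least_squares
s,p,Rm=st(); cal=env.get_calibration('wrist'); im=snap('wrist','wm')
print('p',np.round(p,4),'Ftool',np.round(Rm.T@s['wrist_force'],1)); plan(np.array([QH[0],QH[1],.05]),Rt(QH[2]+np.pi/2))
g=cv2.cvtColor(im,cv2.COLOR_RGB2GRAY)
def cen(u,v,r,th): # centroid of dark blob around u,v
    for _ in range(4):
        u0,v0=int(round(u)),int(round(v)); pa=g[v0-r:v0+r+1,u0-r:u0+r+1]; m=(pa<th).astype(np.uint8)
        n,l,stt,c=cv2.connectedComponentsWithStats(m); k=l[r,r] or 1+np.argmax(stt[1:,4]); u,v=c[k][0]+u0-r,c[k][1]+v0-r
    return np.array([u,v,stt[k,4]])
S=[]
for q in proj('wrist',tow(QH,np.array([[37,37,31],[-37,37,31]])/1e3),cal):
    c=cen(q[0],q[1]-5,17,82); S.append(c[:2]); print('screw pred',np.round(q,1),'seen',np.round(c,1))
T=[tool_pt(c,p[2]-.031,cal,p,Rm) for c in S]
mid=(T[0]+T[1])/2; d=T[1]-T[0]; print('screws tool mm',np.round(np.array(T)*1e3,1),'dist',np.linalg.norm(d[:2])*1e3,'yaw err deg',np.degrees(np.arctan2(d[0],d[1])))
e=d[:2]/np.linalg.norm(d[:2]); n=np.array([e[1],-e[0]]); n=n*np.sign(n[0]); hc=mid[:2]-n*.037
# held bearing: silver outer ring -> fit ellipse to dark seal annulus outer edge
print('housing centre in tool mm',np.round(hc*1e3,2))
bp=[]
c0=np.array([281.,279.])
for a in np.deg2rad(np.r_[0:360:6]):
    rr=np.arange(28,52,.5); pts=c0+np.c_[np.cos(a)*rr,np.sin(a)*rr*.82]
    v=cv2.remap(g.astype(np.float32),pts[:,0].astype(np.float32)[None],pts[:,1].astype(np.float32)[None],cv2.INTER_LINEAR)[0]
    dv=np.diff(cv2.GaussianBlur(v[None],(5,1),0)[0]); k=np.argmax(dv)
    if dv[k]>4: bp.append(pts[k])
bp=np.array([tool_pt(b,.0073,cal,p,Rm)[:2] for b in bp])
f=lambda q:np.hypot(bp[:,0]-q[0],bp[:,1]-q[1])-q[2]
r=least_squares(f,[0,0,.02],loss='soft_l1',f_scale=.0004); print('bearing in tool mm',np.round(r.x*1e3,2),'n',len(bp),'med res',np.median(np.abs(f(r.x)))*1e3)
E
python3 m.py
```

```text
p [ 0.5506 -0.1213  0.0567] Ftool [ 0.4 -0.5  0.5]
shift total(units) [-0.0173 -0.0047  0.0218] rows 1 each [-0.0173 -0.0047  0.0218]
turn total [0.029 0.005 0.054] rows 1 each [0.029 0.005 0.054]
shift after turn [-0.0173 -0.0046  0.0218]
screw pred [351.6 204.8] seen [353.6 198.  368. ]
screw pred [204.  204.2] seen [209.2 197.4 400. ]
screws tool mm [[ 35.   36.3  25.7]
 [ 35.4 -35.6  25.7]] dist 71.89300407809783 yaw err deg 179.69160773039204
housing centre in tool mm [-1.8   0.18]
bearing in tool mm [ 0.27  0.1  19.89] n 60 med res 0.0886396556850997
```

```bash
cat > ba.py <<'E'
from h import *
from scipy.optimize import least_squares
def cen(g,u,v,r,th):
    for _ in range(4):
        u0,v0=int(round(u)),int(round(v)); pa=g[v0-r:v0+r+1,u0-r:u0+r+1]; m=(pa<th).astype(np.uint8)
        n,l,stt,c=cv2.connectedComponentsWithStats(m); k=l[r,r] or 1+np.argmax(stt[1:,4]); u,v=c[k][0]+u0-r,c[k][1]+v0-r
    return np.array([u,v,stt[k,4]])
d9=np.load('w9.npy',allow_pickle=True).item();d10=np.load('w10.npy',allow_pickle=True).item()
s,p,Rm=st(); dm=dict(cal=env.get_calibration('wrist'),p=p,R=Rm)
H=np.array([[37,37,31],[-37,37,31],[37,-37,31],[-37,-37,31],[0,0,18]])/1e3
obs=[]
for nm,d,th,idx,r in [('w9',d9,75,[0,1],9),('w10',d10,82,[0,1],17),('wm',dm,82,[0,1],17)]:
    g=cv2.cvtColor(cv2.imread(f'pics/{nm}.png'),cv2.COLOR_BGR2GRAY)
    for i in idx:
        q=proj('wrist',tow(QH,H[i]),d['cal'])[0]; c=cen(g,q[0],q[1]-5,r,th); print(nm,i,np.round(q,1),np.round(c,1)); obs.append((d,i,c[:2]))
def corr(d,x):
    T=np.array(d['cal']['T']).copy(); T[:3,3]+=d['R']@(x[:3]); T[:3,:3]=T[:3,:3]@R.from_rotvec(x[3:6]).as_matrix(); return dict(mtx=d['cal']['mtx'],T=T)
def f(x):
    r=[(proj('wrist',tow(x[6:9],H[i]),corr(d,x))[0]-c)/.7 for d,i,c in obs]
    return np.r_[np.ravel(r),x[:3]/.002,x[3:6]/.012,(x[6:8]-QH[:2])/.0015,(x[8]-QH[2])/.015]
r=least_squares(f,np.r_[np.zeros(6),QH]);print(np.round(r.x,4),'res px',np.round(r.fun[:2*len(obs)]*.7,1))
C=np.linalg.inv(r.jac.T@r.jac);x=r.x
h=Rm.T@(np.r_[x[6:8],.031]-p); print('housing in tool mm',np.round(h*1e3,2))
# bearing: seal centre px from raw tool pt (.27,.10) on plane .0073
c=dm['cal']; P=p+Rm@np.array([.00027,.0001,.0073]); px=proj('wrist',P,c)[0]
b=tool_pt(px,.0073,corr(dm,x),p,Rm); print('bearing in tool mm',np.round(b*1e3,2),'move',np.round((h-b)[:2]*1e3,2),np.sqrt(np.diag(C))[6:8])
E
python3 ba.py
```

```text
w9 0 [330.8 158.3] [332.2 152.9 104. ]
w9 1 [236.2 158.9] [239.3 153.8 114. ]
w10 0 [356.  209.1] [358.6 202.6 381. ]
w10 1 [206.8 208.2] [212.5 201.6 409. ]
wm 0 [352.  204.7] [353.6 198.  368. ]
wm 1 [204.3 204.1] [209.2 197.4 400. ]
[-3.000e-04 -1.000e-03 -3.400e-03 -1.230e-02 -9.000e-04  2.600e-03
  5.504e-01 -1.265e-01  1.358e-01] res px [ 0.4  0.2 -0.3 -0.1 -0.4 -0.2 -0.6 -0.1  0.7  0.1  0.2  0.2]
housing in tool mm [-4.99 -0.88 25.53]
bearing in tool mm [-4.21 -1.17  7.3 ] move [-0.78  0.28] [0.00126033 0.00123169]
```

```bash
cat >> ba.py <<'E'
print('--- joint')
pc=px; e1=proj('wrist',p+Rm@np.array([.00027,.0001+.01989,.0073]),c)[0]; e2=proj('wrist',p+Rm@np.array([.00027,.0001-.01989,.0073]),c)[0]
for sf,sx in [(.004,.0025),(.004,9.),(.002,.0025)]:
    def f2(x):
        r=[(proj('wrist',tow(x[6:9],H[i]),corr(d,x))[0]-o)/.5 for d,i,o in obs]
        k=corr(dm,x)
        B=[p+Rm@np.array([x[9],x[10]+dy,.0073]) for dy in (0,x[11],-x[11])]
        q=proj('wrist',B,k)
        return np.r_[np.ravel(r),((q-[pc,e1,e2])/.5).ravel(),x[:2]/.002,x[2]/sf,x[3:6]/.012,(x[6:8]-QH[:2])/.0015,(x[8]-QH[2])/.015,x[10]/.0003,(x[11]-.0207)/.0003,(x[9]+.0017)/sx]
    r=least_squares(f2,np.r_[np.zeros(6),QH,0,0,.0207]);x=r.x; C=np.linalg.inv(r.jac.T@r.jac)
    h=Rm.T@(np.r_[x[6:8],.031]-p); m=h[:2]-x[9:11]
    print(np.round(x,4),'max px',np.abs(r.fun[:18]*.5).max().round(2)); print('housing',np.round(h*1e3,2),'bearing',np.round(x[9:11]*1e3,2),'MOVE mm',np.round(m*1e3,2),'yaw err deg',np.degrees(x[8]-QH[2]))
E
python3 ba.py | sed -n '/joint/,$p'
```

```text
--- joint
[ 3.000e-04 -2.000e-04 -3.800e-03 -1.270e-02  4.000e-04  8.000e-04
  5.514e-01 -1.259e-01  1.375e-01 -3.900e-03 -1.000e-04  2.060e-02] max px 0.56
housing [-4.54  0.22 25.54] bearing [-3.86 -0.06] MOVE mm [-0.68  0.28] yaw err deg -0.04692732646800261
[-2.000e-04 -2.000e-04 -3.800e-03 -1.290e-02  4.000e-04  8.000e-04
  5.515e-01 -1.264e-01  1.375e-01 -4.400e-03 -1.000e-04  2.060e-02] max px 0.58
housing [-5.05  0.22 25.54] bearing [-4.4  -0.06] MOVE mm [-0.65  0.28] yaw err deg -0.04566560392945375
[ 3.000e-04 -2.000e-04 -3.600e-03 -1.280e-02  4.000e-04  7.000e-04
  5.514e-01 -1.259e-01  1.375e-01 -3.800e-03 -1.000e-04  2.060e-02] max px 0.6
housing [-4.54  0.22 25.54] bearing [-3.81 -0.06] MOVE mm [-0.73  0.28] yaw err deg -0.04484198900197809
```

Emit:
{"fn": "play_rows", "kwargs": {
  "motion": [
    [0.03,0,0.05,-0.0023,0.0008,0.01,255],
    [0,0,0,0,0,0.012,255],
    [0,0,0,0,0,0,255],
    [0,0,0,0,0,0,255]
  ]
}}

```text
clock: 15.15
tool_pos: [0.5499, -0.1219, 0.0484]
ee_rot: [-2.061, -2.369, 0.002]
wrist_force: [-0.2, -0.1, -1.2]
grip_width: 0.0456
finger_force: 31.1
```

```bash
cat > t.py <<'E'
from h import *
s,p,Rm=st(); h=Rm.T@(np.array([.5514,-.1259,.018])-p)
print('F',np.round(Rm.T@s['wrist_force'],1),'M',np.round(Rm.T@s['ft_torque'],2),'p',np.round(p,4),'tilt deg',np.round(np.degrees(Rm[2,:2]),2),'housing-bearing mm (x-3.86)',np.round(h*1e3-[-3.86,-.06,21.3],2),'w',round(s['grip_width'],4))
E
python3 t.py
```

```text
F [-0.1 -0.2  1.2] M [0.01 0.01 0.02] p [ 0.5499 -0.1219  0.0484] tilt deg [ 0.03 -0.14] housing-bearing mm (x-3.86) [-0.29  1.12  9.13] w 0.0456
```

Emit:
{"fn": "play_rows", "kwargs": {
  "motion": [
    [0,0,0,0,0,0,255],
    [0,0,0,0,0,0,255],
    [0,0,0,0,0,0,255]
  ]
}}

```text
clock: 15.45
tool_pos: [0.55, -0.1219, 0.0487]
ee_rot: [-2.061, -2.369, 0.002]
wrist_force: [-0.8, -0.7, -2.4]
grip_width: 0.0454
finger_force: 31.1
```

```bash
python3 t.py
```

```text
F [-0.6 -0.9  2.4] M [ 0.01 -0.02 -0.08] p [ 0.55   -0.1219  0.0487] tilt deg [ 0.02 -0.11] housing-bearing mm (x-3.86) [-0.27  0.91  9.39] w 0.0454
```

Emit:
{"fn": "play_rows", "kwargs": {
  "motion": [
    [0,0,0,-0.0009,0.003,0,255],
    [0,0,0,0,0,0,255],
    [0,0,0,0,0,0,255],
    [0,0,0,0,0,0,255]
  ]
}}

```text
clock: 15.85
tool_pos: [0.5509, -0.1221, 0.0486]
ee_rot: [-2.061, -2.369, 0.002]
wrist_force: [0.3, -0.2, -0.4]
grip_width: 0.0457
finger_force: 31.1
```

```bash
python3 t.py
```

```text
F [-0.2  0.3  0.4] M [-0.04  0.06  0.03] p [ 0.5509 -0.1221  0.0486] tilt deg [ 0.02 -0.12] housing-bearing mm (x-3.86) [0.01 0.06 9.32] w 0.0457
```

Emit:
{"fn": "play_rows", "kwargs": {
  "motion": [
    [0,0,0,0,0,0.002,255],
    [0,0,0,0,0,0.001,255],
    [0,0,0,0,0,0,255],
    [0,0,0,0,0,0,255]
  ]
}}

```text
clock: 16.25
tool_pos: [0.5509, -0.1221, 0.0477]
ee_rot: [-2.061, -2.369, 0.002]
wrist_force: [0.2, -0.4, -0.6]
grip_width: 0.0454
finger_force: 31.1
```

```bash
python3 t.py
```

```text
F [-0.4  0.2  0.6] M [-0.02 -0.04 -0.01] p [ 0.5509 -0.1221  0.0477] tilt deg [ 0.02 -0.12] housing-bearing mm (x-3.86) [0.04 0.09 8.43] w 0.0454
```

Emit:
{"fn": "play_rows", "kwargs": {
  "motion": [
    [0,0,0,0,0,0.002,255],
    [0,0,0,0,0,0.002,255],
    [0,0,0,0,0,0,255]
  ]
}}

```text
clock: 16.55
tool_pos: [0.5511, -0.1223, 0.0467]
ee_rot: [-2.061, -2.369, 0.002]
wrist_force: [-0.3, -0.6, 2.7]
grip_width: 0.0451
finger_force: 31.4
```

```bash
python3 t.py
```

```text
F [-0.6 -0.4 -2.7] M [ 0.2  -0.09 -0.06] p [ 0.5511 -0.1223  0.0467] tilt deg [-0.  -0.1] housing-bearing mm (x-3.86) [ 0.29 -0.08  7.44] w 0.0451
```

Emit:
{"fn": "play_rows", "kwargs": {
  "motion": [
    [0,0,0,-0.0015,0,0,255],
    [0,0,0,0,0,0.002,255],
    [0,0,0,0,0,0,255]
  ]
}}

```text
clock: 16.85
tool_pos: [0.551, -0.1227, 0.0458]
ee_rot: [-2.061, -2.369, 0.002]
wrist_force: [-0.0, -0.8, -0.9]
grip_width: 0.0452
finger_force: 31.1
```

```bash
python3 t.py
```

```text
F [-0.8 -0.1  0.9] M [-0.23 -0.27 -0.01] p [ 0.551  -0.1227  0.0458] tilt deg [ 0.02 -0.11] housing-bearing mm (x-3.86) [0.62 0.02 6.5 ] w 0.0452
```

Dropping in. Continue.

Emit:
{"fn": "play_rows", "kwargs": {
  "motion": [
    [0,0,0,0,0,0.002,255],
    [0,0,0,0,0,0.002,255],
    [0,0,0,0,0,0,255]
  ]
}}

```text
clock: 17.15
tool_pos: [0.551, -0.1227, 0.0445]
ee_rot: [-2.061, -2.369, 0.002]
wrist_force: [0.8, -0.9, -0.7]
grip_width: 0.0455
finger_force: 31.1
```

```bash
python3 t.py
```

```text
F [-1.   0.7  0.7] M [-0.17 -0.32 -0.01] p [ 0.551  -0.1227  0.0445] tilt deg [ 0.02 -0.12] housing-bearing mm (x-3.86) [0.65 0.09 5.22] w 0.0455
```

Emit:
{"fn": "play_rows", "kwargs": {
  "motion": [
    [0,0,0,-0.0007,0,0.002,255],
    [0,0,0,0,0,0.003,255],
    [0,0,0,0,0,0.003,255],
    [0,0,0,0,0,0,255]
  ]
}}

```text
clock: 17.55
tool_pos: [0.5511, -0.1227, 0.0429]
ee_rot: [-2.061, -2.37, 0.003]
wrist_force: [-3.3, -0.5, 7.0]
grip_width: 0.0454
finger_force: 36.3
```

```bash
python3 t.py
```

```text
F [-0.  -3.3 -7. ] M [ 0.31 -0.18  0.04] p [ 0.5511 -0.1227  0.0429] tilt deg [-0.01 -0.11] housing-bearing mm (x-3.86) [0.66 0.01 3.64] w 0.0454
```

Emit:
{"fn": "play_rows", "kwargs": {
  "motion": [
    [0,0,0,0,0,-0.0025,255],
    [0,0,0,0,0,0,90],
    [0,0,0,0,0,0,80],
    [0,0,0,0,0,0,70],
    [0,0,0,0,0,0,70]
  ]
}}

```text
clock: 18.05
tool_pos: [0.5509, -0.1226, 0.043]
ee_rot: [-2.06, -2.369, 0.002]
wrist_force: [-0.2, 0.1, -0.5]
grip_width: 0.0622
finger_force: 0.0
```

```bash
python3 t.py
python3 - <<'E'
from h import *
s,p,Rm=st(); cal=env.get_calibration('wrist'); im=snap('wrist','w12'); g=cv2.cvtColor(im,cv2.COLOR_RGB2GRAY)
T=np.array(cal['T']).copy()
# compare with seal fit: edge radii in px, centre
c0=np.array([281.,275.]); pts=[]
for a in np.deg2rad(np.r_[0:360:6]):
    rr=np.arange(26,52,.5); q=c0+np.c_[np.cos(a)*rr,np.sin(a)*rr*.82]
    v=cv2.remap(g.astype(np.float32),q[:,0].astype(np.float32)[None],q[:,1].astype(np.float32)[None],cv2.INTER_LINEAR)[0]
    dv=np.diff(cv2.GaussianBlur(v[None],(5,1),0)[0]); k=np.argmax(dv)
    if dv[k]>4: pts.append(q[k])
print('ellipse',cv2.fitEllipse(np.array(pts,np.float32)),len(pts))
E
```

```text
F [ 0.1 -0.2  0.5] M [ 0.   -0.   -0.01] p [ 0.5509 -0.1226  0.043 ] tilt deg [ 0.03 -0.13] housing-bearing mm (x-3.86) [0.54 0.15 3.66] w 0.0622
ellipse ((281.1357727050781, 275.2112121582031), (73.150146484375, 83.07367706298828), 92.56086730957031) 60
```

Emit:
{"fn": "play_rows", "kwargs": {
  "motion": [
    [0,0,0,0,0,-0.04,60],
    [0,0,0,0,0,-0.06,60],
    [0,0,0,-0.011,0,0,255],
    [0,0,0,0,0,0,255],
    [0,0,0,0,0,0,255]
  ]
}}

```text
clock: 18.6
tool_pos: [0.5512, -0.1263, 0.0728]
ee_rot: [-2.061, -2.368, 0.003]
wrist_force: [-0.0, 0.1, 0.4]
grip_width: 0.0221
finger_force: 0.0
```

Emit:
{"fn": "play_rows", "kwargs": {
  "motion": [
    [0,0,0,0,0,0,255],
    [0,0,0,0,0,0,255],
    [0,0,0,0,0,0,255],
    [0,0,0,0,0,0.03,255],
    [0,0,0,0,0,0,255]
  ]
}}

```text
clock: 19.1
tool_pos: [0.5507, -0.126, 0.0627]
ee_rot: [-2.06, -2.368, 0.004]
wrist_force: [0.3, 0.4, 0.5]
grip_width: -0.0001
finger_force: 0.0
```

```bash
python3 t.py
python3 - <<'E'
from h import *
snap('scene','s13'); g=snap('wrist','w13')
print([(np.round(np.array(q['location'])*[560,420]).tolist(),round(q['confidence'],2)) for q in env.find_in('scene','lead_bearing')[:4]])
P=tow(QH,[[0,0,.032]]);print(proj('scene',P),proj('scene',tow(QC,[cp(0,0,.014),cp(.047,0,.014)])))
E
```

```text
F [ 0.3  0.3 -0.5] M [-0.    0.03  0.02] p [ 0.5507 -0.126   0.0627] tilt deg [ 0.05 -0.22] housing-bearing mm (x-3.86) [ 3.81  0.93 23.44] w -0.0001
[([285.0, 261.0], 0.31)]
[[285.09056945 248.84779795]] [[228.12326261 206.09097269]
 [220.95277825 188.86122106]]
```

Emit:
{"fn": "play_rows", "kwargs": {
  "motion": [
    [0,0,0,0,0.003,0.013,255],
    [0,0,0,0,0,0.01,255],
    [0,0,0,0,0,0,255],
    [0,0,0,0,0,0.003,255],
    [0,0,0,0,0,0,255]
  ]
}}

```text
clock: 19.75
tool_pos: [0.5523, -0.1259, 0.0562]
ee_rot: [-2.061, -2.369, 0.002]
wrist_force: [-0.7, -0.2, -0.0]
grip_width: -0.0003
finger_force: 0.0
```

Emit:
{"fn": "play_rows", "kwargs": {
  "motion": [
    [0,0,0,0,0,0.003,255],
    [0,0,0,0,0,0,255]
  ]
}}

```text
clock: 19.95
tool_pos: [0.5524, -0.126, 0.0554]
ee_rot: [-2.061, -2.369, 0.002]
wrist_force: [-0.4, -0.3, 0.5]
grip_width: 0.0002
finger_force: 0.0
```

Emit:
{"fn": "play_rows", "kwargs": {
  "motion": [
    [0,0,0,0,0,0.003,255],
    [0,0,0,0,0,0,255]
  ]
}}

```text
clock: 20.15
tool_pos: [0.5523, -0.1259, 0.0544]
ee_rot: [-2.061, -2.369, 0.002]
wrist_force: [-0.0, 0.4, 0.7]
grip_width: -0.0
finger_force: 0.0
```

Emit:
{"fn": "play_rows", "kwargs": {
  "motion": [
    [0,0,0,0,0,0.003,255],
    [0,0,0,0,0,0.003,255],
    [0,0,0,0,0,0,255]
  ]
}}

```text
clock: 20.45
tool_pos: [0.5523, -0.1259, 0.0525]
ee_rot: [-2.061, -2.369, 0.002]
wrist_force: [0.5, -0.4, -0.7]
grip_width: 0.0001
finger_force: 0.0
```

Emit:
{"fn": "play_rows", "kwargs": {
  "motion": [
    [0,0,0,0,0,0.003,255],
    [0,0,0,0,0,0,255],
    [0,0,0,0,0,0,255]
  ]
}}

```text
clock: 20.75
tool_pos: [0.5523, -0.1259, 0.0517]
ee_rot: [-2.061, -2.369, 0.002]
wrist_force: [-0.1, -0.6, -0.7]
grip_width: -0.0
finger_force: 0.0
```

Emit:
{"fn": "play_rows", "kwargs": {
  "motion": [
    [0,0,0,0,0,0.003,255],
    [0,0,0,0,0,0,255],
    [0,0,0,0,0,0,255]
  ]
}}

```text
clock: 21.05
tool_pos: [0.5525, -0.1259, 0.0512]
ee_rot: [-2.061, -2.369, 0.002]
wrist_force: [-0.3, 0.2, 4.0]
grip_width: -0.0001
finger_force: 2.3
```

Emit:
{"fn": "play_rows", "kwargs": {
  "motion": [
    [0,0,0,0,0,0.002,255],
    [0,0,0,0,0,0.001,255],
    [0,0,0,0,0,0,255],
    [0,0,0,0,0,0,255]
  ]
}}

```text
clock: 21.45
tool_pos: [0.5525, -0.1259, 0.0511]
ee_rot: [-2.061, -2.37, 0.003]
wrist_force: [-5.3, 0.3, 13.6]
grip_width: 0.0002
finger_force: 6.9
```

```bash
python3 t.py
```

```text
F [  1.   -5.2 -13.6] M [ 0.98  0.21 -0.03] p [ 0.5525 -0.1259  0.0511] tilt deg [-0.03 -0.1 ] housing-bearing mm (x-3.86) [ 4.06 -0.98 11.8 ] w 0.0002
```

Emit:
{"fn": "play_rows", "kwargs": {
  "motion": [
    [0,0,0,0,0,-0.02,255],
    [0,0,0,0,0,-0.1,255],
    [0,0,0,0,0,-0.16,255],
    [0,0,0,-0.15,0,-0.05,255],
    [0,0,0,-0.15,0,0,255]
  ]
}}

```text
clock: 21.95
tool_pos: [0.5674, -0.2151, 0.1528]
ee_rot: [2.055, 2.371, 0.002]
wrist_force: [1.6, 0.3, -0.4]
grip_width: -0.0001
finger_force: 0.0
```

Emit:
{"fn": "play_rows", "kwargs": {
  "motion": [
    [0,0,0,-0.16,0,0,255],
    [0,0,0,-0.16,0,0,255],
    [0,0,0,-0.1,0,0,255],
    [0,0,0,0,0,0,255],
    [0,0,0,0,0,0,255]
  ]
}}

```text
clock: 22.45
tool_pos: [0.5821, -0.34, 0.1483]
ee_rot: [-2.062, -2.367, 0.001]
wrist_force: [0.5, 0.9, -0.2]
grip_width: -0.0004
finger_force: 0.0
```

Run:
```python
from h import *
t=snap('top','t14').astype(float).mean(2); im=snap('scene','s14'); g=im.astype(float).mean(2)
for n,P in [('nest',tow(QC,cp(0,0,.014))[0]),('s47',tow(QC,cp(.047,0,.014))[0]),('s94',tow(QC,cp(.094,0,.014))[0]),('seat',tow(QH,[0,0,.032])[0])]:
    for cam,q in [('scene',g),('top',t)]:
        u,v=np.round(proj(cam,P)[0]).astype(int); pa=q[v-9:v+10,u-11:u+12]; print(n,cam,(u,v)); 
        if cam=='scene': print('\n'.join(' '.join('%3d'%x for x in r) for r in pa[::2]))
c=cv2.HoughCircles(cv2.resize(g[140:290,170:330].astype(np.uint8),None,fx=4,fy=4,interpolation=cv2.INTER_CUBIC),cv2.HOUGH_GRADIENT,1,40,param1=120,param2=22,minRadius=25,maxRadius=50)
print(None if c is None else np.round(c[0]/4+[170,140,0],1)[:8])
for n in ['lead_bearing','hex_wrench','plug_gauge','dropper']:
    print(n,[[(np.round(np.array(q['location'])*[560,420]).tolist(),round(q['confidence'],2)) for q in env.find_in(k,n)[:4]] for k in('scene','top')])
print(st()[1])
```

```text
nest scene (np.int64(228), np.int64(206))
203 155 145 158 197 205 172 155 140 140 198 216 215 222 215 150 120 151 210 222 223 223 221
 84  85 105 149 184 136 119 120  84  80  97 110 125 165 220 214 223 210 193 215 221 223 223
215 209 202 131  63  49  48  61  79  88  84  65  53  49  61 103 168 198 144 207 213 223 224
214 168  81  47  58 117 209 211 156 128 140 183 196 129  63  47  65 133 200 139 206 207 222
177 100  53  53 106 194 152  76  54  54  58  74 121 193 205  81  47  87 170 183 145 214 207
193 108  53  55 112 200 129  56  49  52  51  50  88 180 218  86  48  72 143 209 210 158 206
135 155  74  49  70 144 218 159 102  86  89 134 204 219 112  51  55 111 209 206 223 202 161
127 145 177  87  50  50  70 109 122 138 133 118  94  60  48  61 120 195 180 219 225 224 208
208 106 109 153 191 120  85  65  52  49  53  56  62  92 134 188 156 140 218 223 212 218 222
163 197 114  91  93 118 132 143 182 206 195 180 158 143 145 162 208 220 225 205 151 132 114
nest top (np.int64(248), np.int64(236))
s47 scene (np.int64(221), np.int64(189))
219 220 219 220 220 220 220 211 203 203 211 210 213 220 2
[... 2539 characters left out ...]
 132 123  97  72  49  46  63 113 157 129  98 115
114  96  97 127 150 123  85  62  57  49  47  47  50  52  58  82 113 157 149 111 107 115 118
119 118 112 100  90  95 111 121 143 148 167 163 152 150 147 119 114 110 112 113 116 114  98
118 118 118 118 117 112 108 105 100  99  93  94 100 105 112 111 113 107  80  70  65  66  66
seat top (np.int64(310), np.int64(225))
[[226.9 206.1   8.4]
 [219.4 189.9   8.4]
 [286.1 248.6   8.9]]
lead_bearing [[([283.0, 248.0], 0.89), ([283.0, 256.0], 0.21)], [([305.0, 228.0], 0.54)]]
hex_wrench [[([304.0, 343.0], 0.71)], []]
plug_gauge [[], [([220.0, 177.0], 0.63)]]
dropper [[([305.0, 211.0], 0.5)], [([213.0, 226.0], 0.21)]]
[ 0.58259527 -0.33950137  0.14904504]
```

Blocker is in the nest with the queue behind it, the lead bearing is seated, the bystanders are where they were, and the arm is clear.

```bash
python3 -c "
from cell import env
print(env.hand_in())"
```

```text
the job is handed in; nothing more can be done
None
```

The job is done and handed in at about 23 s on the robot clock: the lead bearing is seated in the housing recess (its top felt at 32 mm, the height of a fully seated bearing), the blocking bearing is in the nest with the queue bearing behind it, measured contact forces were about 8 N at most on the blocking bearing and 14 N on the lead bearing, and the hex key, plug gauge and dropper were still detected in place.

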